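# Set the dough-gauge stop to the notch by the loaf tin

### The job

On the dough-length gauge, push the sliding stop along its rail with your fingertips until its spring plunger drops into the notch that has the loaf tin standing beside it, and leave it seated there. Only push the stop: do not pull up its knob, do not force it out past the notch, and leave the tin and the other things on the bench where they are.

Things in the scene. Friction and masses are not known exactly. Their poses are not given: they have to be found in the camera images.
- gauge: Dough-length gauge fixed to the bench: white board 12 mm thick (x -120 to +30, y +-190 mm) with a steel rail along it, 30 mm wide, top 36 mm above the bench, end blocks 48 mm high at y +-185 mm. Origin on the bench under the rail's middle; y runs along the rail to the robot's left (within 20 deg), z up. Two V notches, 17 mm wide, 12 deep, cross the rail at y = +115 and -115 mm.
- stop (a joint): Place of the stop along the rail, m: 0 mid-rail, growing along the gauge's +y; notches at +0.115 and -0.115, travel ends at +-0.15. Starts between the notches. Slides with about 2.5 N of friction. When its centre is some 6 to 8 mm short of a notch's centre its sprung roller snaps in and draws it on to the centre, and the push needed drops to nothing; pushing it out again takes about 9 to 14 N.
- plunger (a joint): Height of the stop's spring plunger, with a roller below and a black knob on top, m: 0 while it rides on the rail's top, about -0.008 when it has dropped fully into a notch, positive if the knob is pulled up. A spring of about 5 N presses it down.
- stop_mid (a point): Centre of the stop's aluminium block, which straddles the rail: 52 mm across the rail, 40 along it, 36 high. This point is 64 mm above the bench (block 46 to 82 mm, skirts beside the rail down to 34). Its flat ends, 20 mm from here along the rail, are the faces to push. A 6 mm fence plate reaches 86 mm towards the robot over the board, 26 to 68 mm above the bench.
- knob_top (a point): Top of the plunger's black knob on the stop, 20 mm across, 16 mm high: 106 mm above the bench while the plunger rides on the rail, 98 mm when it has dropped into a notch. Not to be pulled.
- notch_left (a point): Centre of the notch at the gauge's +y end (left seen from the robot), at the height of the rail's top, 36 mm above the bench.
- notch_right (a point): Centre of the notch at the gauge's -y end (right seen from the robot), at the height of the rail's top, 36 mm above the bench.
- tin_mid (a point): Centre, half-way up, of the open rectangular dark steel loaf tin, 150 (164 over its end lips) x 80 x 60 mm high, loose on the bench on the far side of the rail beside one of the notches. The notch it stands beside is the one to use. Leave it alone.
- canister_mid (a point): Centre, half-way up, of a round steel canister with a white lid, 76 mm across, 95 mm high, loose on the bench beside the other notch. Leave it alone.
- scraper_mid (a point): Middle of a loose bench scraper lying flat, 75 x 120 mm blade with a black handle 20 mm high, past the right end of the gauge. Leave it alone.
- roll_mid (a point): Middle of a loose round bread roll, 94 mm across, 40 mm high, past the left end of the gauge. Leave it alone.
Mind the look-alikes: they are no part of the job. What is meant by the part that bears tin_mid is not pink or yellow, and is the larger of those in its own colour.

How it is judged:
At the end, for the whole second after the job is handed in: The stop rests in the notch on the loaf tin's side of the gauge: its plunger dropped at least 5 mm, its centre within 3.5 mm of the notch's centre along the rail, at rest (value of joint plunger below -0.005 m and velocity of joint stop between -0.01 and 0.01 m/s and ((y of tin_mid in the frame of gauge above 0 m and value of joint stop between 0.1115 and 0.1185 m) or (y of tin_mid in the frame of gauge below 0 m and value of joint stop between -0.1185 and -0.1115 m))); the robot touches nothing.
It fails at once if the plunger knob is pulled up more than 6 mm (value of joint plunger above 0.006 m).
It fails at once if the stop is forced on past a notch, more than 14 mm beyond its centre towards the rail's end (value of joint stop above 0.129 m or value of joint stop below -0.129 m).
It fails at once if the tin, canister, scraper or roll is moved more than 20 mm (distance of any of tin_mid, canister_mid, scraper_mid, roll_mid from where it was at the start of the episode above 0.02 m).
It also fails if it takes over 42 s, if anything falls off the work surface, if the arm or the gripper's body presses on something with over 40 N, if the wrist force passes 120 N, or if a joint passes its speed limit or range.

### The arm

A 7-joint arm with a two-finger parallel gripper is mounted at the origin on the work surface. World frame = base frame: x ahead of the robot, y to its left, z up, the work surface at z = 0. Lengths are in m, angles in rad, forces in N, time in s.
With the tool pointing down it reaches from about 0.35 to 0.9 m from the base axis. Payload 19.9 kg.
Tool frame: the origin (TCP) lies between the finger pads; the fingertips stand 22 mm ahead of it and the grasp point (between the pads) lies 3 mm ahead of it; z points along the fingers, y is the line along which they close (so a half turn about z gives the same grasp; the last joint's range is limited). The gripper opens to 94 mm and grips with 3 to 60 N. Pads are 16 mm wide; open, the fingers measure 119 mm over their backs; the gripper's body (75 mm by 177 mm) begins 78 mm behind the grasp point.
Start: joints at [1.177, 0.417, -0.01, 1.614, 0.005, 1.111, -0.053], TCP at [0.216, -0.586, 0.227] pointing down, gripper open.
Joint ranges: [-2.81, 2.81], [-0.39, 2.02], [-1.27, 1.25], [0.06, 2.57], [-1.19, 4.33], [0.19, 2], [-2.82, 2.82]. Speed limits (rad/s): [1.89, 1.89, 2.39, 2.39, 3.01, 3.01, 3.01].

### API

Orientations are given as a unit quaternion [w, x, y, z].
In Python, from bench import readout, get_image, get_calibration, robot gives the robot as it stands.
- The arm moves only by the tool step_arm, never from a script. Its argument "rows" is a list of rows, each an object with "jaw": the finger opening in mm, from 0 to 94; "offset": the shift along the tool's x, y, z in mm, a list of three; "twist": the turn about the tool's z in rad. A call has 1 to 8 rows; each row shifts and turns the commanded pose from where the row before left it, along the tool's axes as they then stand; what a row does not reach is not made up. A row lasts 1/10 s, in which the tool goes at most 50 mm and 8.59 degrees, less where a joint would pass 70% of its speed; a pose out of reach is approached as far as the arm can. A call with a gripper value outside its range is refused whole. The fingers move at their own pace and stop on an object; "grip_force" is the grip in N (left out, the last holds). Time passes only in rows, so rows that do not move let the fingers close. It gives the time, the measured TCP pose, the force, the opening and the grip force at its end, in the units of the state.
- readout.sense(): the state, without advancing time (a new reading comes with each control period).
- get_image(name): name is "side" or "top"; returns (picture, depth): 480x640x3 uint8, red, green, blue; 480x640 float32, m along the optical axis (not along the pixel's ray), 0 where there is no reading.
- get_calibration(name): a dict with "fx", "fy", "cx", "cy" (pixels), "k1" (the pictures are not rectified: a ray, as slopes to the right and down, at radius r is drawn at 1 + k1 r^2 times it, then the intrinsics apply), "pose" (4x4, takes a point from camera to world coordinates). Camera axes: x right, y down, z forward; pixel columns grow to the right and rows downward; lengths in m; the calibration is good to about 2 mm. A picture is of the moment at which its call begins. get_calibration takes no time and is no camera call.
- robot.finish_job(): hands the job in; it is judged then, once.
The state is a dict: "time_s": time; "q": joint angles; "joint_velocities": joint speeds; "effort": joint torques, N m; "tool_pos": TCP position; "tool_rot": TCP orientation; "contact_force": force on the tool from outside, world axes, zero at the start; "wrist_torque": the same for the moment, N m; "grip_width": finger opening in m; "gripper_force": force on a finger pad.
Only numpy, scipy, OpenCV 4.12 (cv2) and the standard library are available. Lean on these libraries where they do the work, as an engineer would, in place of code of your own. Each camera call takes 0.05 s, during which the arm holds its last target. There are 200 camera calls.

## Working session

There is one attempt and no reset: what is moved stays moved. The work goes in short steps, Python scripts to look and compute and a tool call to move; the robot and the scene stay as the last step left them, time stands still between calls to the robot, and variables do not carry over. Pictures are saved under pics/ and viewed, at most 10 in all, crops included, and the job is handed in when it is done.

Besides the shell and the picture viewer there is one more tool, called after "Call:" as a command line: name --argument value ..., lists and objects as JSON in quotes. step_arm: Moves the arm, as the interface text tells. Its arguments: {"type":"object","properties":{"rows":{"type":"array","items":{"type":"object","properties":{"jaw":{"type":"number"},"offset":{"type":"array","items":{"type":"number"}},"twist":{"type":"number"}}}},"grip_force":{"type":"number"}},"required":["rows"]}

```bash
mkdir -p pics; cat > h.py <<'E'
import numpy as np, cv2
from bench import readout, get_image, get_calibration, robot
def world(cal,u,v,d):
    K=np.array([[cal["fx"],0,cal["cx"]],[0,cal["fy"],cal["cy"]],[0,0,1.]])
    p=cv2.undistortPoints(np.array([[[u,v]]],float),K,np.array([cal["k1"],0,0,0.]))[0,0]
    T=np.array(cal["pose"]); return T,np.array([p[0],p[1],1.])
def at_depth(cal,u,v,d):
    T,r=world(cal,u,v,d); return T[:3,:3]@(r*d)+T[:3,3]
def at_z(cal,u,v,z):
    T,r=world(cal,u,v,0); w=T[:3,:3]@r; return T[:3,3]+w*(z-T[2,3])/w[2]
E
python3 - <<'E'
from h import *
for n in("top","side"):
    im,d=get_image(n); cv2.imwrite(f"pics/{n}0.png",im[:,:,::-1]); np.save(f"pics/{n}0.npy",d)
    c=get_calibration(n); print(n,c["k1"],np.round(c["pose"],3).tolist())
s=readout.sense(); print(s["tool_pos"],s["tool_rot"],s["time_s"])
E
```

```text
top 0.021705908907961646 [[-0.006, -0.99, 0.142, 0.422], [-1.0, 0.005, -0.006, 0.021], [0.005, -0.142, -0.99, 0.922], [0.0, 0.0, 0.0, 1.0]]
side 0.005772381186643063 [[-0.907, -0.266, 0.328, 0.278], [-0.422, 0.542, -0.727, 0.604], [0.016, -0.797, -0.603, 0.561], [0.0, 0.0, 0.0, 1.0]]
[ 0.21584539 -0.58620857  0.22687811] [-5.41966084e-04  9.84482686e-01  1.75480848e-01 -1.35166185e-04] 0.1
```

View pics/top0.png

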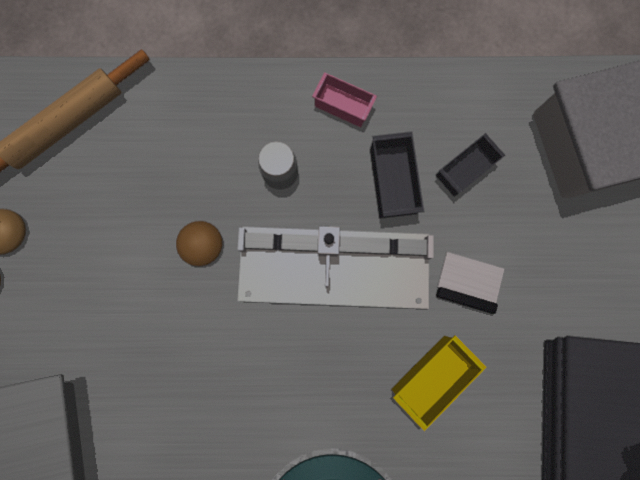

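View pics/side0.png

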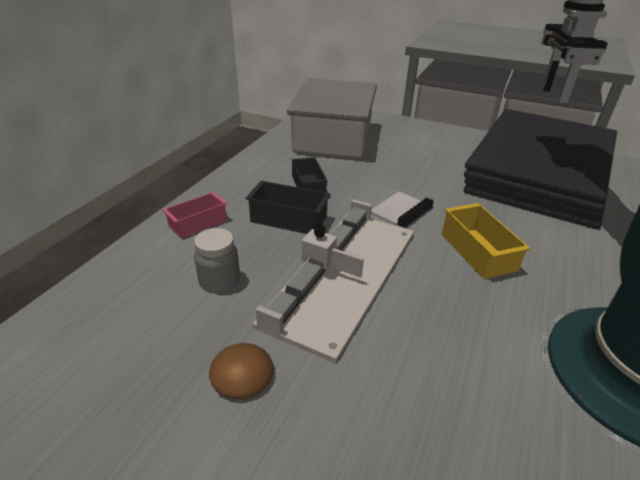

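The top view shows the gauge with the stop at about (329,240), the left notch at (278,241) and the right notch at (394,247). The larger dark tin at (398,177) stands beside the right notch. The other dark tin (470,165) is smaller and the canister (277,165) is at the left notch. The side view agrees. So the stop has to be pushed towards -y.

```bash
cat > m.py <<'E'
from h import *
def heights(d,c):
    K=np.array([[c["fx"],0,c["cx"]],[0,c["fy"],c["cy"]],[0,0,1.]])
    v,u=np.mgrid[:480,:640]
    p=cv2.undistortPoints(np.stack([u,v],-1).reshape(-1,1,2).astype(float),K,np.array([c["k1"],0,0,0.])).reshape(480,640,2)
    P=np.dstack([p,np.ones((480,640))])*d[...,None]; T=np.array(c["pose"])
    return P@T[:3,:3].T+T[:3,3]
E
python3 - <<'E'
from m import *
c=get_calibration("top"); im=cv2.imread("pics/top0.png"); d=np.load("pics/top0.npy"); W=heights(d,c)
g=cv2.cvtColor(im,cv2.COLOR_BGR2GRAY)
for n,(u0,u1,v0,v1) in dict(L=(268,290,234,250),R=(384,404,238,256)).items():
    v,u=np.nonzero(g[v0:v1,u0:u1]<60); u=u+u0; v=v+v0
    print(n,len(u),u.mean(),v.mean(),at_z(c,u.mean(),v.mean(),.036))
R=np.zeros((480,640),bool); R[220:265,310:350]=1
for nm,lo,hi in(("block",.074,.09),("knob",.092,.115)):
    m=R&(W[...,2]>lo)&(W[...,2]<hi); p=W[m]; print(nm,m.sum(),np.median(p,0),p.min(0),p.max(0), cv2.minAreaRect((p[:,:2]*1000).astype(np.float32)))
m=np.zeros_like(R); m[225:265,232:440]=1; m&=(W[...,2]>.042)&(W[...,2]<.056)
for s in(W[...,1]>.06,W[...,1]<-.1):
    p=W[m&s]; print("end",len(p),p.mean(0),p.min(0),p.max(0))
m=np.zeros_like(R); m[125:225,365:430]=1; m&=(W[...,2]>.045)&(W[...,2]<.075); p=W[m]; print("tin",p.min(0),p.max(0),cv2.minAreaRect((p[:,:2]*1000).astype(np.float32)))
p=W[330:480,540:640].reshape(-1,3); print("stack",p.min(0),p.max(0))
p=W[60:200,530:640].reshape(-1,3); print("box",p[:,2].max())
E
```

```text
L 110 276.8818181818182 242.43636363636364 [0.5425612  0.10480577 0.036     ]
R 121 393.56198347107437 247.099173553719 [ 0.53199687 -0.12559566  0.036     ]
block 482 [0.53651476 0.00476624 0.08156964] [ 0.51411067 -0.01443692  0.07431752] [0.56548247 0.02546061 0.08546113] ((539.9210205078125, 5.523629188537598), (39.40690612792969, 51.32582092285156), 89.32781219482422)
knob 99 [0.53919846 0.0050736  0.10500276] [ 0.53089713 -0.00409773  0.09320248] [0.55011409 0.01424133 0.10818852] ((540.5116577148438, 5.08234167098999), (18.307544708251953, 19.228105545043945), 89.63874053955078)
end 125 [0.54836132 0.17476161 0.04752277] [0.52644726 0.16907842 0.04223387] [0.57015348 0.18085082 0.05197625]
end 131 [ 0.53133215 -0.19565778  0.04755501] [ 0.50925501 -0.2013759   0.04326401] [ 0.552358   -0.18964631  0.05137457]
tin [ 0.58971726 -0.18282547  0.04506169] [ 0.76258765 -0.08608661  0.06424033] ((676.1422729492188, -133.4615936279297), (166.59991455078125, 83.00335693359375), 6.329141139984131)
stack [ 0.09098011 -0.61435977 -0.00682624] [0.42180474 0.02139239 0.9216022 ]
box 0.9216021992713603
```

Checks hold: the notches measure 230.6 mm apart, the block is 51 x 39 mm with its top at 82 mm, and the tin is 167 x 83 mm. The stop is at about +0.015 on the rail, so it has about 130 mm to go towards -y. I'll close the fingers, square the tool to the rail, and fly to the stop's +y side.

Call:
step_arm --rows '[{"jaw":0,"offset":[0,0,0],"twist":0.14},{"jaw":0,"offset":[0,0,0],"twist":0.14},{"jaw":0,"offset":[0,0,0],"twist":0.118},{"jaw":0,"offset":[15,-33,0],"twist":0},{"jaw":0,"offset":[15,-33,0],"twist":0},{"jaw":0,"offset":[15,-33,0],"twist":0},{"jaw":0,"offset":[15,-33,0],"twist":0},{"jaw":0,"offset":[15,-33,0],"twist":0}]' --grip_force 10

```text
time_s: 0.9
tool_pos: [0.2987, -0.4235, 0.2272]
tool_rot: [-0.0, 1.0, -0.023, -0.0]
contact_force: [1.5, -0.4, -0.5]
grip_width: 0.0336
gripper_force: 0.0
```

Call:
step_arm --rows '[{"jaw":0,"offset":[15,-33,0],"twist":0},{"jaw":0,"offset":[15,-33,0],"twist":0},{"jaw":0,"offset":[15,-33,0],"twist":0},{"jaw":0,"offset":[15,-33,0],"twist":0},{"jaw":0,"offset":[15,-33,0],"twist":0},{"jaw":0,"offset":[15,-33,0],"twist":0},{"jaw":0,"offset":[15,-33,0],"twist":0},{"jaw":0,"offset":[0,0,0],"twist":0}]'

```text
time_s: 1.7
tool_pos: [0.4153, -0.1951, 0.2274]
tool_rot: [-0.0, 1.0, -0.02, 0.0]
contact_force: [-0.7, -1.8, -0.4]
grip_width: 0.0006
gripper_force: 0.0
```

Call:
step_arm --rows '[{"jaw":0,"offset":[14.6,-34,0]},{"jaw":0,"offset":[14.6,-34,0]},{"jaw":0,"offset":[14.6,-34,0]},{"jaw":0,"offset":[14.6,-34,0]},{"jaw":0,"offset":[14.6,-34,0]},{"jaw":0,"offset":[14.6,-34,0]},{"jaw":0,"offset":[14.6,-34,0]},{"jaw":0,"offset":[14.6,-34,0]}]'

```text
$.rows[0]: bad value
```

Call:
step_arm --rows '[{"jaw":0,"offset":[0,0,0]},{"jaw":0,"offset":[0,0,20]},{"jaw":0,"offset":[0,0,20]},{"jaw":0,"offset":[0,0,20]},{"jaw":0,"offset":[0,0,20]},{"jaw":0,"offset":[0,0,0]},{"jaw":0,"offset":[0,0,0]}]'

```text
$.rows[0]: bad value
```

Each row needs its twist given.

Call:
step_arm --rows '[{"jaw":0,"offset":[14.6,-34,0],"twist":0},{"jaw":0,"offset":[14.6,-34,0],"twist":0},{"jaw":0,"offset":[14.6,-34,0],"twist":0},{"jaw":0,"offset":[14.6,-34,0],"twist":0},{"jaw":0,"offset":[14.6,-34,0],"twist":0},{"jaw":0,"offset":[14.6,-34,0],"twist":0},{"jaw":0,"offset":[14.6,-34,0],"twist":0},{"jaw":0,"offset":[14.6,-34,0],"twist":0}]'

```text
time_s: 2.5
tool_pos: [0.5431, 0.0682, 0.2273]
tool_rot: [0.0, 1.0, -0.023, -0.0]
contact_force: [0.3, -1.1, 1.4]
grip_width: 0.0002
gripper_force: 0.0
```

Call:
step_arm --rows '[{"jaw":0,"offset":[0,0,0],"twist":0},{"jaw":0,"offset":[0,0,20],"twist":0},{"jaw":0,"offset":[0,0,20],"twist":0},{"jaw":0,"offset":[0,0,20],"twist":0},{"jaw":0,"offset":[0,0,0],"twist":0},{"jaw":0,"offset":[0,0,0],"twist":0}]'

```text
time_s: 3.1
tool_pos: [0.5426, 0.0669, 0.1678]
tool_rot: [0.0, 1.0, -0.023, -0.0]
contact_force: [0.7, -0.2, -0.2]
grip_width: 0.0006
gripper_force: 0.0
```

```bash
python3 - <<'E'
from h import *
im,d=get_image("top"); cv2.imwrite("pics/top1.png",im[:,:,::-1])
im,d=get_image("side"); cv2.imwrite("pics/side1.png",im[:,:,::-1])
s=readout.sense(); print(s["tool_pos"],s["contact_force"])
E
```

```text
[0.54309867 0.06720487 0.16846817] [-0.37756117  0.09850086  0.29992595]
```

View pics/side1.png

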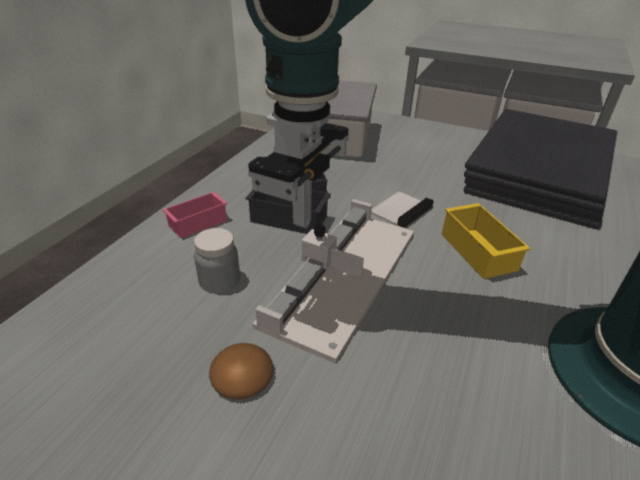

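The side view shows the closed fingertips at about (303,225), above the rail and on the near (+y) side of the stop, with the way down clear. I'll descend to TCP z 0.074 and then approach the face.

Call:
step_arm --rows '[{"jaw":0,"offset":[0,0,20],"twist":0},{"jaw":0,"offset":[0,0,20],"twist":0},{"jaw":0,"offset":[0,0,20],"twist":0},{"jaw":0,"offset":[0,0,20],"twist":0},{"jaw":0,"offset":[0,0,13],"twist":0},{"jaw":0,"offset":[0,0,0],"twist":0},{"jaw":0,"offset":[0,0,0],"twist":0}]'

```text
time_s: 3.9
tool_pos: [0.5431, 0.0675, 0.0753]
tool_rot: [-0.0, 1.0, -0.023, 0.0]
contact_force: [0.9, -0.3, 1.1]
grip_width: 0.0005
gripper_force: 0.0
```

Call:
step_arm --rows '[{"jaw":0,"offset":[0,10,0],"twist":0},{"jaw":0,"offset":[0,8,0],"twist":0},{"jaw":0,"offset":[0,6,0],"twist":0},{"jaw":0,"offset":[0,5,0],"twist":0},{"jaw":0,"offset":[0,5,0],"twist":0},{"jaw":0,"offset":[0,5,0],"twist":0},{"jaw":0,"offset":[0,5,0],"twist":0},{"jaw":0,"offset":[0,5,0],"twist":0}]'

```text
time_s: 4.7
tool_pos: [0.5405, 0.0184, 0.0746]
tool_rot: [-0.0, 1.0, -0.022, 0.0]
contact_force: [-0.3, 3.3, 4.1]
grip_width: -0.0
gripper_force: 1.8
```

Call:
step_arm --rows '[{"jaw":0,"offset":[0,6,0],"twist":0},{"jaw":0,"offset":[0,6,0],"twist":0},{"jaw":0,"offset":[0,6,0],"twist":0},{"jaw":0,"offset":[0,6,0],"twist":0},{"jaw":0,"offset":[0,6,0],"twist":0},{"jaw":0,"offset":[0,6,0],"twist":0},{"jaw":0,"offset":[0,6,0],"twist":0},{"jaw":0,"offset":[0,6,0],"twist":0}]'

```text
time_s: 5.5
tool_pos: [0.5383, -0.03, 0.0744]
tool_rot: [-0.0, 1.0, -0.023, 0.0]
contact_force: [1.6, 2.5, 2.9]
grip_width: 0.0007
gripper_force: 1.8
```

Call:
step_arm --rows '[{"jaw":0,"offset":[0,6,0],"twist":0},{"jaw":0,"offset":[0,6,0],"twist":0},{"jaw":0,"offset":[0,5,0],"twist":0},{"jaw":0,"offset":[0,5,0],"twist":0},{"jaw":0,"offset":[0,4,0],"twist":0},{"jaw":0,"offset":[0,3,0],"twist":0},{"jaw":0,"offset":[0,2,0],"twist":0},{"jaw":0,"offset":[0,0,0],"twist":0}]'

```text
time_s: 6.3
tool_pos: [0.5365, -0.0609, 0.0743]
tool_rot: [0.0, 1.0, -0.023, -0.0]
contact_force: [-0.3, 0.3, -0.6]
grip_width: 0.0006
gripper_force: 0.0
```

```bash
python3 - <<'E'
from m import *
im,d=get_image("side"); cv2.imwrite("pics/side2.png",im[:,:,::-1])
im,d=get_image("top"); cv2.imwrite("pics/top2.png",im[:,:,::-1])
s=readout.sense(); print(s["tool_pos"],s["contact_force"])
E
```

```text
[ 0.53633325 -0.06072407  0.07416977] [0.6872263  0.3117567  0.24537264]
```

View pics/side2.png

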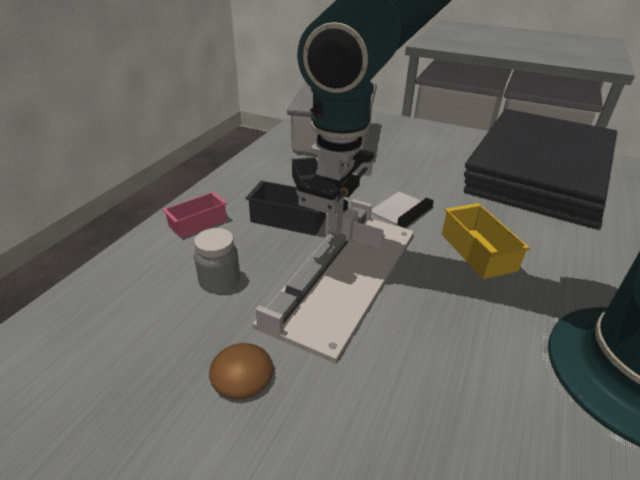

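The side view shows the fingertips at about (335,235) behind the block, with the fence near (370,232). The force has dropped to zero, so I'll measure whether the stop has seated.

```bash
python3 - <<'E'
from m import *
im,d=get_image("side"); W=heights(d,get_calibration("side"))
im2,d2=get_image("top"); W2=heights(d2,get_calibration("top"))
for n,w in(("side",W),("top",W2)):
    m=(w[...,2]>.050)&(w[...,2]<.066)&(w[...,0]>.44)&(w[...,0]<.505)&(w[...,1]>-.18)&(w[...,1]<.05)
    p=w[m]; print(n,"fence",len(p),p.mean(0) if len(p) else "",np.percentile(p[:,1],[5,50,95]) if len(p) else "")
    m=(w[...,2]>.04)&(w[...,2]<.12)&(abs(w[...,0]-.536)<.024)&(w[...,1]>-.17)&(w[...,1]<-.04)
    p=w[m]; h,_=np.histogram(p[:,1],np.arange(-.17,-.035,.005)); print(h)
# start fence reference
w=heights(np.load("pics/side0.npy"),get_calibration("side")); m=(w[...,2]>.050)&(w[...,2]<.066)&(w[...,0]>.44)&(w[...,0]<.505)&(abs(w[...,1])<.04); p=w[m]; print("ref",len(p),p.mean(0),np.percentile(p[:,1],[5,50,95]))
a=im[190:290,270:430]; cv2.imwrite("pics/c3.png",cv2.resize(a[:,:,::-1],None,fx=5,fy=5,interpolation=cv2.INTER_CUBIC))
E
```

```text
side fence 189 [ 0.47684316 -0.08819078  0.05778985] [-0.09074478 -0.08812282 -0.08615742]
[  0   0   0   0   0   0   0   0   0   0   0   6  12  16  25  28  37  22
  23 158  31  38  29  60 162   0]
top fence 0  
[0 0 0 0 0 0 0 0 0 0 0 0 0 0 0 0 0 0 0 0 0 0 0 0 0 0]
ref 192 [0.47901253 0.00894568 0.05788907] [0.00700351 0.00909459 0.0107084 ]
```

View pics/c3.png

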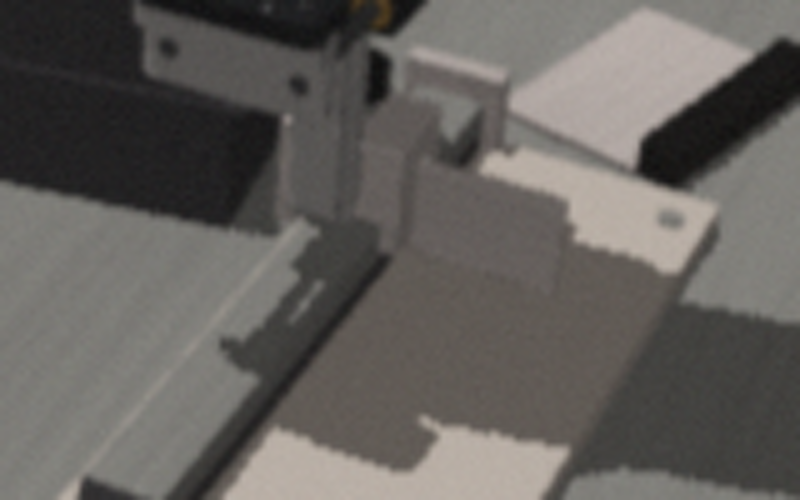

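The crop shows the finger still against the block. The fence has moved 97 mm, so the stop is at about -0.082 with some 26 mm to go before it snaps in. I'll continue slowly.

Call:
step_arm --rows '[{"jaw":0,"offset":[0,4,0],"twist":0},{"jaw":0,"offset":[0,4,0],"twist":0},{"jaw":0,"offset":[0,3,0],"twist":0},{"jaw":0,"offset":[0,3,0],"twist":0},{"jaw":0,"offset":[0,2,0],"twist":0},{"jaw":0,"offset":[0,2,0],"twist":0},{"jaw":0,"offset":[0,2,0],"twist":0},{"jaw":0,"offset":[0,2,0],"twist":0}]'

```text
time_s: 7.3
tool_pos: [0.5358, -0.0825, 0.0744]
tool_rot: [-0.0, 1.0, -0.023, -0.0]
contact_force: [-2.2, 3.3, -0.8]
grip_width: 0.0004
gripper_force: 1.6
```

Call:
step_arm --rows '[{"jaw":0,"offset":[0,1,0],"twist":0},{"jaw":0,"offset":[0,1,0],"twist":0},{"jaw":0,"offset":[0,1,0],"twist":0}]'

```text
time_s: 7.6
tool_pos: [0.5358, -0.0855, 0.0745]
tool_rot: [0.0, 1.0, -0.023, 0.0]
contact_force: [-1.0, 2.6, -1.8]
grip_width: 0.0002
gripper_force: 1.0
```

Call:
step_arm --rows '[{"jaw":0,"offset":[0,1,0],"twist":0},{"jaw":0,"offset":[0,1,0],"twist":0}]'

```text
time_s: 7.8
tool_pos: [0.5359, -0.0878, 0.0746]
tool_rot: [0.0, 1.0, -0.023, 0.0]
contact_force: [-0.8, 0.8, -0.6]
grip_width: 0.0004
gripper_force: 0.1
```

```bash
cat > f.py <<'E'
from m import *
im,d=get_image("side"); w=heights(d,get_calibration("side"))
m=(w[...,2]>.050)&(w[...,2]<.066)&(w[...,0]>.44)&(w[...,0]<.505)&(w[...,1]>-.18)&(w[...,1]<.05)
p=w[m]; y=np.median(p[:,1]); print(len(p),"fence",y,"stop est",.0155+(y-.0090)/.999)
s=readout.sense(); print(s["time_s"],s["tool_pos"],s["contact_force"])
E
python3 f.py
```

```text
189 fence -0.11487677224730752 stop est -0.10850077302032785
7.85 [ 0.53587727 -0.08798098  0.07460337] [ 0.11804377 -0.26534263 -0.05508265]
```

Call:
step_arm --rows '[{"jaw":0,"offset":[0,1,0],"twist":0},{"jaw":0,"offset":[0,0.5,0],"twist":0},{"jaw":0,"offset":[0,0,0],"twist":0}]'

```text
time_s: 8.15
tool_pos: [0.5356, -0.0891, 0.0745]
tool_rot: [0.0, 1.0, -0.023, 0.0]
contact_force: [-0.7, -0.1, 0.6]
grip_width: 0.0004
gripper_force: 0.0
```

```bash
python3 f.py
```

```text
192 fence -0.12029380694258868 stop est -0.11392323017276144
8.2 [ 0.53559972 -0.0890042   0.07447287] [0.21679205 0.85448171 0.58120794]
```

The stop jumped ahead on its own to about -0.114, and the push fell to zero: it has snapped in. I'll back off, rise clear and check the knob height.

Call:
step_arm --rows '[{"jaw":0,"offset":[0,-10,0],"twist":0},{"jaw":0,"offset":[0,-20,0],"twist":0},{"jaw":0,"offset":[0,-20,0],"twist":0},{"jaw":0,"offset":[0,0,-30],"twist":0},{"jaw":0,"offset":[0,0,-40],"twist":0},{"jaw":0,"offset":[0,0,-40],"twist":0},{"jaw":0,"offset":[0,0,-40],"twist":0},{"jaw":0,"offset":[0,0,0],"twist":0}]'

```text
time_s: 9.0
tool_pos: [0.5399, -0.0381, 0.2294]
tool_rot: [0.0, 1.0, -0.022, 0.004]
contact_force: [-0.4, 0.3, -0.6]
grip_width: 0.0006
gripper_force: 0.0
```

Call:
step_arm --rows '[{"jaw":0,"offset":[0,-40,0],"twist":0},{"jaw":0,"offset":[0,-40,0],"twist":0},{"jaw":0,"offset":[0,-40,0],"twist":0},{"jaw":0,"offset":[0,-40,0],"twist":0},{"jaw":0,"offset":[0,-40,0],"twist":0},{"jaw":0,"offset":[0,-20,0],"twist":0},{"jaw":0,"offset":[0,0,0],"twist":0},{"jaw":0,"offset":[0,0,0],"twist":0}]'

```text
time_s: 9.8
tool_pos: [0.5474, 0.1811, 0.2238]
tool_rot: [0.0, 1.0, -0.022, -0.0]
contact_force: [0.5, -1.0, -0.7]
grip_width: 0.0004
gripper_force: 0.0
```

```bash
python3 f.py; python3 - <<'E'
from m import *
im,d=get_image("top"); w=heights(d,get_calibration("top")); cv2.imwrite("pics/top4.png",im[:,:,::-1])
near=(abs(w[...,0]-.535)<.03)&(abs(w[...,1]+.125)<.03)
for lo,hi in((.076,.088),(.09,.115)):
    p=w[near&(w[...,2]>lo)&(w[...,2]<hi)]; print(len(p),np.median(p,0),(p.min(0)+p.max(0))/2)
E
```

```text
184 fence -0.12031766000530891 stop est -0.11394710711242136
9.85 [0.54757423 0.18028894 0.22398436] [-0.09674666 -0.19873692 -0.9427806 ]
523 [ 0.53230504 -0.12311343  0.08123835] [ 0.53457798 -0.12510711  0.08184324]
99 [ 0.53398741 -0.12390314  0.09673885] [ 0.53405842 -0.12497333  0.09525657]
```

View pics/top4.png

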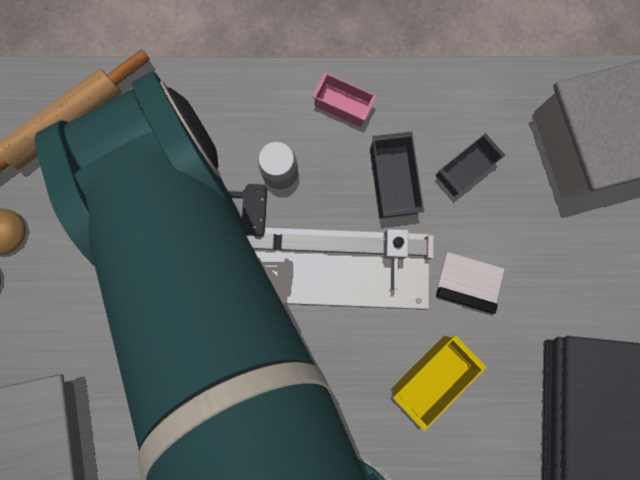

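The top view shows the stop on the right notch at (397,242), with the tin, canister and scraper where they were. The knob top is at 97 mm, down from 105, so the plunger has dropped. The stop's centre is at y -0.125 against -0.1256 for the notch.

```bash
python3 -c "
from h import *
print(robot.finish_job())"
```

```text
the job is handed in; nothing more can be done
None
```

The stop is seated in the right-hand notch beside the loaf tin, with its plunger dropped about 8 mm; the arm is clear, and the job is handed in (no verdict was returned).

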